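Line up the relay modules and hold the reader head at its detent

TASK

Push the three blue relay modules up against the fence of the reading station, so that they stand square and flush in one straight row. Then take the reader head by its orange grip and slide it along its rail to the robot's left until you feel its ball drop into the notch, and finish still gripping it there, at rest in the notch. Leave the bin, multimeter and screwdriver where they are.

Things in the scene. Friction and masses are not known exactly. Their poses are not given: they have to be found in the camera images.
- station: Fixed reading station. Origin: on the table, exactly below the middle of the fence's front face. Its x points away from the robot across the fence, its y along fence and rail to the robot's left. Grey base plate: x -110 to 115, y -145 to 145 mm, top 12 mm above the table. Steel rail along y, centred on x = 75 mm, with end blocks at y = +-125 to 137 mm (46 mm high).
- fence_mid (a point): Middle of the front face's top edge of the station's aluminium fence: station x = 0, y = 0, 28 mm above the table. The fence runs 135 mm either way along station y and is 10 mm thick. A module flush with it has its origin 22.5 mm in front of this face (station x = -22.5 mm), 12 mm above the table.
- module0: Relay module: blue block 45 mm (its x) by 36 mm (its y) by 26 mm high, a green terminal strip on top near its -x side (30 mm high there), about 0.1 kg, loose on the station's plate. Origin: centre of its underside. Starts askew by up to 15 degrees, 15 to 45 mm short of the fence; one each at left, middle and right. A push on the middle of its near face squares it against the fence.
- module1: Relay module: blue block 45 mm (its x) by 36 mm (its y) by 26 mm high, a green terminal strip on top near its -x side (30 mm high there), about 0.1 kg, loose on the station's plate. Origin: centre of its underside. Starts askew by up to 15 degrees, 15 to 45 mm short of the fence; one each at left, middle and right. A push on the middle of its near face squares it against the fence.
- module2: Relay module: blue block 45 mm (its x) by 36 mm (its y) by 26 mm high, a green terminal strip on top near its -x side (30 mm high there), about 0.1 kg, loose on the station's plate. Origin: centre of its underside. Starts askew by up to 15 degrees, 15 to 45 mm short of the fence; one each at left, middle and right. A push on the middle of its near face squares it against the fence.
- head (a joint): Travel of the reader head along the rail, m: 0 at the right-hand stop (head's centre at station y = -85 mm), growing to the left to 0.17. Starts at 0 to 0.03. Slides against 1 to 4 N. The notch is out of sight, somewhere between 0.06 and 0.13: there the ball drops in, draws the head in, and about 12 N along the rail are needed to move on either way, felt as a sudden stop.
- head_grip (a point): On the reader head, centre line of its orange grip, 81 mm above the table. The grip is 24 mm wide along the rail (station y), 28 mm across it, and stands 58 to 94 mm above the table. Below it the head's black body, 40 mm along the rail, 46 mm across, 36 to 58 mm above the table. Turned as the station is.
- detent (a joint): How far the spring-loaded ball under the head has dropped, m: under 0.001 while it runs along the rail, about 0.003 when it sits in the notch. Too small to read well: it is felt.
- bin: Bystander: loose blue open parts bin, 130 x 90 x 55 mm high; origin centre of its underside.
- meter: Bystander: loose yellow hand multimeter lying flat, 150 x 80 x 35 mm (41 mm at the dial); origin centre of its underside.
- driver: Bystander: loose screwdriver lying flat, 160 mm long, red handle 26 mm thick; origin midway along it at its underside.

How it is judged:
On the way, in this order (a step that is already met when the one before it is completed fails the run):
1. the three modules stand square and flush against the fence (x of module0 in the frame of station between -0.0255 and -0.0195 m and y of module0 in the frame of station between -0.13 and 0.13 m and z of each of module0, module1, module2 in the frame of station below 0.016 m and angle between the x axis of each of module0, module1, module2 and the x axis of station, either way round below 0.07 rad and angle between each of module0, module1, module2's own z axis and vertical below 0.08 rad and x of module1 in the frame of station between -0.0255 and -0.0195 m and y of module1 in the frame of station between -0.13 and 0.13 m and x of module2 in the frame of station between -0.0255 and -0.0195 m and y of module2 in the frame of station between -0.13 and 0.13 m), for 0.2 s.
2. the reader head is gripped with its ball in the notch (value of joint detent above 0.0018 m and velocity of joint head between -0.005 and 0.005 m/s and contact force between the fingers and head above 3 N), for 0.2 s.
At the end, for the whole second after the job is handed in: All three modules stand on the plate within 3 mm of touching the fence and within 4 degrees of square to it, the head's ball has dropped at least 1.8 mm into the notch, and the head is at rest and still held by the fingers with over 3 N (all of step 1 and all of step 2); the arm keeps its last pose, push and grip.
It fails at once if the bin is moved by more than 20 mm (distance of bin from where it was at the start of the episode above 0.02 m).
It fails at once if the multimeter is moved by more than 20 mm (distance of meter from where it was at the start of the episode above 0.02 m).
It fails at once if the screwdriver is moved by more than 20 mm (distance of driver from where it was at the start of the episode above 0.02 m).
It also fails if it takes over 67 s, if anything falls off the work surface, if the arm or the gripper's body presses on something with over 40 N, if the wrist force passes 120 N, or if a joint passes its speed limit or range.

ROBOT

A 6-joint arm with a two-finger parallel gripper is mounted at the origin on the work surface. World frame = base frame: x ahead of the robot, y to its left, z up, the work surface at z = 0. Lengths are in m, angles in rad, forces in N, time in s.
With the tool pointing down it reaches from about 0.25 to 0.725 m from the base axis. Payload 4 kg.
Tool frame: the origin (TCP) lies midway between the tips of the shut fingers; the grasp point (between the pads) lies bot.pinch_z behind it (bot.pinch_z is the distance from the TCP to the grasp point, in m); z points along the fingers, y is the line along which they close (so a half turn about z gives the same grasp; the last joint's range is limited). The gripper opens to 85 mm and grips with 20 to 120 N. Pads are 22 mm wide; open, the fingers measure 114 mm over their backs; the gripper's body (76 mm by 85 mm) begins 54 mm behind the grasp point. The pads swing forward as they close: fully open they stand 13 mm farther back than shut.
Start: joints at [1.159, 0.241, 0.005, 1.335, 0, 1.571], TCP at [0.2, 0.458, 0.231] pointing down, gripper open.
Joint ranges: [-2.72, 2.72], [-1.05, 1.87], [-1.09, 1.28], [-1.99, 2.15], [-1.42, 1.44], [-3.14, 3.14]. Speed limits (rad/s): [2.79, 2.79, 3.14, 3.14, 3.14, 3.14].

INTERFACE

Orientations are given as a unit quaternion [x, y, z, w].
In Python, from workcell import bot gives the robot as it stands.
- The arm moves only by the shell command python3 jog.py FILE, which reads ROWS from the file FILE. ROWS is a JSON list that holds a single list of rows (three levels of brackets), with 1 to 10 rows, each of 7 numbers: a rotation vector rx, ry, rz in shares of pi rad (1.0 is pi rad), then dx, dy, dz in a scale on which 1.0 is 0.6 m, then the finger opening in m; each row is the pose to reach, as a shift and turn from the pose commanded when the command began, along the tool's axes at that moment; what a row does not reach only later rows make up. A row lasts 1/8 s, in which the tool goes at most 0.0625 m and 0.188 rad, less where a joint would pass 70% of its speed; a pose out of reach is approached as far as the arm can. The fingers move at their own pace and stop on an object; the grip force is fixed at half the most. Time passes only in rows, so rows that do not move let the fingers close. It prints the time, the measured TCP pose, the force, the opening and the grip force at its end. No shift or turn number may pass 1 either way. Input that does not fit is refused with a message, and nothing moves.
- bot.get_obs(): the state, without advancing time (a new reading comes with each control period).
- bot.camera(name): name is "scene" or "top" or "wrist"; returns the picture (400x640x3 uint8, red, green, blue); there is no depth.
- bot.calibration(name): a dict with "mtx" (3x3 intrinsics, pixels), "k1" (the pictures are not rectified: a ray, as slopes to the right and down, at radius r is drawn at 1 + k1 r^2 times it, then the intrinsics apply), "R" (3x3) and "t" (3): a world point X has camera coordinates R X + t. Camera axes: x right, y down, z forward; pixel columns grow to the right and rows downward; lengths in m; the calibration is good to about 2 mm. A picture is of the moment at which its call begins: read the wrist's pose just before it. calibration takes no time and is no camera call; for the wrist camera it gives the pose at the moment of the call.
- bot.job_done(): hands the job in; it is judged then, once.
The state is a dict: "clock": time; "joint_pos": joint angles; "joint_vel": joint speeds; "tau": joint torques, N m; "eef_pos": TCP position; "tool_rot": TCP orientation; "ft_force": force on the tool from outside, world axes, zero at the start; "ft_torque": the same for the moment, N m; "grip_width": finger opening in m; "grasp_force": force on a finger pad.
Only numpy, scipy, OpenCV 4.12 (cv2) and the standard library are available. Lean on these libraries where they do the work, as an engineer would, in place of code of your own. Each camera call takes 0.05 s, during which the arm holds its last target. There are 200 camera calls.

## Working session

There is one attempt and no reset: what is moved stays moved. The work goes in short steps, Python scripts to look and compute and a shell command to move; the robot and the scene stay as the last step left them, time stands still between calls to the robot, and variables do not carry over. Pictures are saved under pics/ and viewed, at most 10 in all, crops included, and the job is handed in when it is done.

```bash
ls; mkdir -p pics
python3 - <<'E'
from workcell import bot
import cv2
for n in("top","scene"):
    cv2.imwrite(f"pics/{n}0.png",bot.camera(n)[:,:,::-1])
    c=bot.calibration(n);print(n,c)
o=bot.get_obs();print(o['clock'],o['eef_pos'],o['tool_rot'],o['grip_width'],bot.pinch_z)
E
```

```text
jog.py
pics
workcell.py
top {'mtx': array([[462.71934408,   0.        , 319.10356518],
       [  0.        , 462.71934408, 204.32681274],
       [  0.        ,   0.        ,   1.        ]]), 'k1': -0.041585218339798655, 'R': array([[ 0.01208413, -0.99960782, -0.02526204],
       [-0.99065579, -0.00853593, -0.13611849],
       [ 0.13584947,  0.02667086, -0.99037043]]), 't': array([0.00730905, 0.55986535, 1.04406411])}
scene {'mtx': array([[464.42258935,   0.        , 323.38983744],
       [  0.        , 464.42258935, 198.66736762],
       [  0.        ,   0.        ,   1.        ]]), 'k1': -0.11116576411627815, 'R': array([[-0.41822464,  0.90806857,  0.0223521 ],
       [ 0.57000114,  0.28152313, -0.77190895],
       [-0.70723889, -0.31009062, -0.63534003]]), 't': array([ 0.22424314, -0.2518    ,  1.66242987])}
0.1 [0.19989289 0.45768945 0.23048987] [ 2.04435692e-01  9.78879535e-01 -9.31054611e-04 -1.93120972e-04] 0.08563602680911482 0.0187
```

View pics/top0.png

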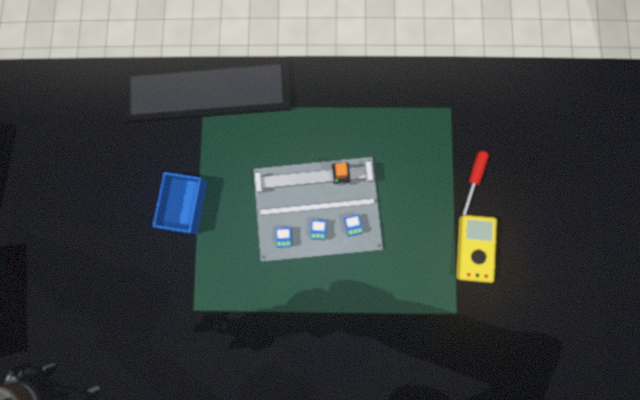

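View pics/scene0.png

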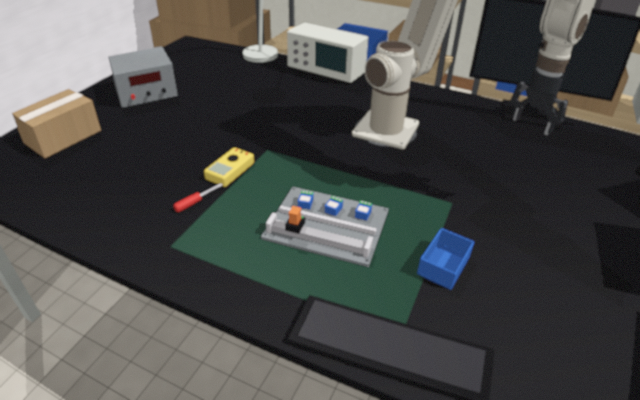

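The top view shows the station plate with corners near (253,168), (372,157), (383,249) and (262,261). The modules are at (284,236), (318,229) and (354,224), and the orange grip is at (342,171). I'll enlarge it.

Run:
```python
import cv2
a=cv2.imread("pics/top0.png")[145:270,240:400]
cv2.imwrite("pics/crop.png",cv2.resize(a,None,fx=4.8,fy=4.8,interpolation=cv2.INTER_CUBIC))
```

```text
(no output)
```

View pics/crop.png

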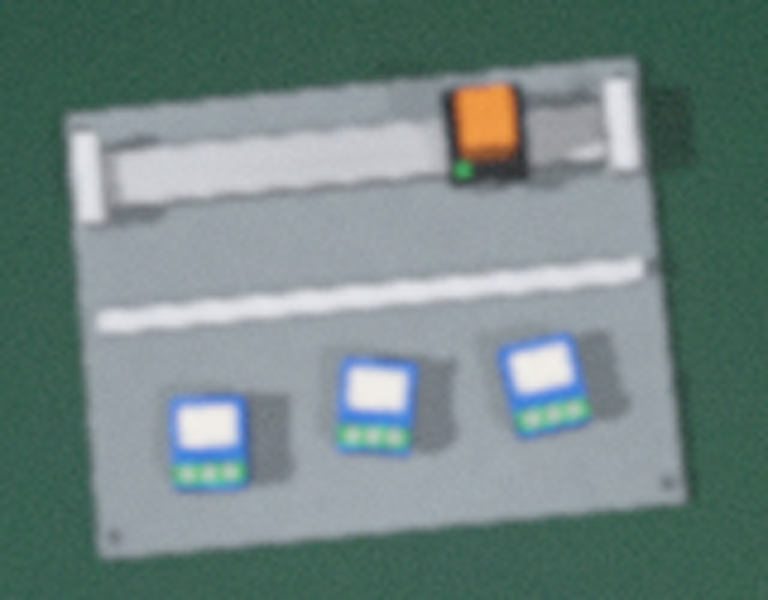

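```bash
cat > h.py <<'E'
import numpy as np, cv2
from workcell import bot
def w(px,z,c):
    px=np.atleast_2d(px).astype(float)
    s=cv2.undistortPoints(px[:,None],c['mtx'],np.array([c['k1'],0,0,0,0.]))[:,0]
    d=np.c_[s,np.ones(len(s))]@c['R']; C=-c['R'].T@c['t']
    return C+d*((z-C[2])/d[:,2])[:,None]
def crop(p): return (np.array(p)+.5)/4.8-.5+[240,145]
E
python3 - <<'E'
from h import *
np.set_printoptions(precision=4,suppress=True)
c=bot.calibration("top"); print("C",-c['R'].T@c['t'])
P=w(crop([(66,116),(637,60),(685,500),(100,557)]),.012,c)[:,:2]
L=np.array([(.115,.145),(.115,-.145),(-.11,-.145),(-.11,.145)])
m=L.mean(0);q=P.mean(0);A=(P-q)[:,0]+1j*(P-q)[:,1];B=(L-m)[:,0]+1j*(L-m)[:,1]
th=np.angle((A*B.conj()).sum());R=np.array([[np.cos(th),-np.sin(th)],[np.sin(th),np.cos(th)]])
o=q-R@m;print("station",o,th,"res mm",1e3*((P-o)@R-L))
F=w(crop([(98,331),(645,278)]),.028,c)[:,:2];print("fence ends",(F-o)@R)
for n,k in dict(L=[(171,397),(245,396),(247,488),(173,488)],M=[(346,357),(415,364),(408,456),(338,448)],R=[(500,347),(572,333),(591,424),(518,438)]).items():
    X=(w(crop(k),.027,c)[:,:2]-o)@R; d=(X[0]+X[1]-X[2]-X[3])
    print(n,X.mean(0),np.degrees(np.arctan2(d[1],d[0])),np.linalg.norm(d)/2,np.linalg.norm(X[0]-X[1]))
G=w(crop([(455,86),(516,85),(518,158),(460,162)]),.094,c)[:,:2];print("grip",(G-o)@R)
ob=bot.get_obs();from scipy.spatial.transform import Rotation as Ro
print(Ro.from_quat(ob['tool_rot']).as_matrix())
E
cat >> h.py <<'E'
from scipy.spatial.transform import Rotation as Ro
TH=.1062; O=np.array([.5515,.0186]); S=np.array([[np.cos(TH),-np.sin(TH)],[np.sin(TH),np.cos(TH)]])
def need(sx,sy,z):
    o=bot.get_obs(); R=Ro.from_quat(o['tool_rot'])
    y=np.r_[S[:,1],0]; zz=np.array([0,0,-1.]); T=Ro.from_matrix(np.c_[np.cross(y,zz),y,zz])
    t=np.r_[O+S@[sx,sy],z]
    print("rot",(R.inv()*T).as_rotvec().round(4),"d",(R.inv().apply(t-o['eef_pos'])).round(4))
def st():
    o=bot.get_obs();p=o['eef_pos']
    print("t",o['clock'],"station",(S.T@(p[:2]-O)).round(4),"z",round(p[2],4),"F(st)",(S.T@o['ft_force'][:2]).round(2),o['ft_force'][2].round(2),"w",o['grip_width'],"g",o['grasp_force'],"j",np.round(o['joint_pos'],2))
E
python3 -c "
from h import *
need(-.118,.086,.10);st()"
```

```text
rot [-1.90e-03 -5.00e-04 -5.18e-01] d [-0.3529 -0.2451  0.131 ]
t 0.1 station [-0.3031  0.4739] z 0.2305 F(st) [0.2  0.88] 0.03 w 0.08563602680911482 g 0.0 j [ 1.16  0.24  0.    1.34 -0.    1.57]
```

Units first: shifts go in shares of 0.6 m and turns go in shares of pi rad. So -0.353 m is -0.5883, -0.33 m is -0.55, -0.518 rad is -0.1649.

```bash
echo '[[[0, 0, -0.0223, -0.0833, -0.0583, 0, 0], [0, 0, -0.0446, -0.1667, -0.1167, 0, 0], [0, 0, -0.0668, -0.25, -0.1733, 0, 0], [0, 0, -0.0891, -0.3333, -0.2317, 0, 0], [0, 0, -0.1114, -0.4167, -0.29, 0.0333, 0], [0, 0, -0.1337, -0.5, -0.3483, 0.0833, 0], [0, 0, -0.1592, -0.55, -0.3917, 0.15, 0], [0, 0, -0.1649, -0.5883, -0.4083, 0.2183, 0], [0, 0, -0.1649, -0.5883, -0.4083, 0.2183, 0]]]' > m.json && python3 jog.py m.json; python3 -c "
from h import *
need(-.118,.086,.022);st()"
```

```text
clock: 1.23
eef_pos: [0.4232, 0.0905, 0.0973]
tool_rot: [-0.051, 0.999, -0.001, -0.004]
ft_force: [-1.2, 1.1, 0.8]
grip_width: 0.0
grasp_force: 0.0
rot [-0.0007 -0.0078 -0.0036] d [-0.0026  0.001   0.0753]
t 1.225 station [-0.12    0.0851] z 0.0973 F(st) [-1.1   1.26] 0.83 w 4.899374372078573e-05 g 0.0 j [ 0.21  0.23 -0.39  0.96  0.    0.11]
```

In the tool's units: 0.075 m is 0.125, 0.04 m is 0.0667, -0.004 rad is -0.0013.

```bash
echo '[[[0, 0, -0.0013, 0, 0.0017, 0.0667, 0], [0, 0, -0.0013, 0, 0.0017, 0.125, 0], [0, 0, -0.0013, 0, 0.0017, 0.125, 0], [0, 0, -0.0013, 0, 0.0017, 0.125, 0]]]' > m.json && python3 jog.py m.json; python3 -c "
from h import *
import cv2
need(-.056,.086,.022);st()
cv2.imwrite('pics/w1.png',bot.camera('wrist')[:,:,::-1])"
```

```text
clock: 1.72
eef_pos: [0.4265, 0.0943, 0.027]
tool_rot: [-0.056, 0.998, 0.0, 0.001]
ft_force: [-0.5, 0.4, 0.8]
grip_width: 0.0002
grasp_force: 0.0
rot [0.0004 0.0023 0.005 ] d [-0.0602 -0.0028  0.0052]
t 1.725 station [-0.1162  0.0885] z 0.027 F(st) [-0.45  0.44] 0.78 w 0.00018062629983373458 g 0.0 j [ 0.22  0.33 -0.48  0.77  0.    0.11]
```

View pics/w1.png

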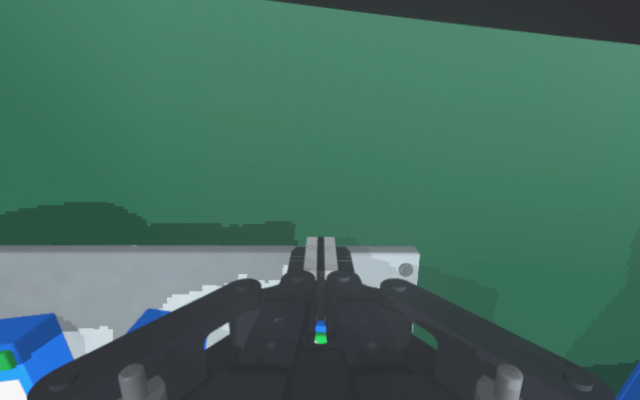

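The wrist view shows the shut fingers centred behind the left module (the plate corner is at about (418,248)). Next is the push.

In the tool's units: -0.054 m is -0.09, -0.01 m is -0.0167, 0.004 rad is 0.0013.

```bash
echo '[[[0, 0, 0.0013, -0.0167, -0.0033, 0.0033, 0], [0, 0, 0.0013, -0.0333, -0.0033, 0.0033, 0], [0, 0, 0.0013, -0.0467, -0.0033, 0.0033, 0], [0, 0, 0.0013, -0.06, -0.0033, 0.0033, 0], [0, 0, 0.0013, -0.07, -0.0033, 0.0033, 0], [0, 0, 0.0013, -0.08, -0.0033, 0.0033, 0], [0, 0, 0.0013, -0.0867, -0.0033, 0.0033, 0], [0, 0, 0.0013, -0.09, -0.0033, 0.0033, 0]]]' > m.json && python3 jog.py m.json; python3 -c "
from h import *
need(-.056,.086,.025);st()"
```

```text
clock: 2.78
eef_pos: [0.4796, 0.0974, 0.0232]
tool_rot: [-0.053, 0.999, -0.0, 0.0]
ft_force: [-0.7, 0.0, -0.7]
grip_width: -0.0003
grasp_force: 0.3
rot [-0.      0.0001 -0.    ] d [-0.0071  0.0001 -0.0018]
t 2.775 station [-0.0631  0.0859] z 0.0232 F(st) [-0.66  0.11] -0.65 w -0.00026417250566984515 g 0.3076495137065649 j [ 0.2   0.42 -0.34  0.81 -0.    0.09]
```

In the tool's units: -0.006 m is -0.01, -0.004 m is -0.0067.

```bash
echo '[[[0, 0, 0, -0.0033, 0, 0, 0], [0, 0, 0, -0.0067, 0, 0, 0], [0, 0, 0, -0.01, 0, 0, 0], [0, 0, 0, -0.01, 0, 0, 0]]]' > m.json && python3 jog.py m.json; python3 -c "
from h import *
st()"
```

```text
clock: 3.28
eef_pos: [0.4857, 0.098, 0.0234]
tool_rot: [-0.053, 0.999, 0.0, 0.0]
ft_force: [0.2, 0.5, -0.3]
grip_width: 0.0002
grasp_force: 0.0
t 3.275 station [-0.057  0.086] z 0.0234 F(st) [0.29 0.52] -0.27 w 0.00022264942618041353 g 0.0 j [ 0.2   0.43 -0.33  0.82 -0.    0.09]
```

In the tool's units: -0.003 m is -0.005, -0.0015 m is -0.0025.

```bash
echo '[[[0, 0, 0, -0.0025, 0, 0, 0], [0, 0, 0, -0.005, 0, 0, 0], [0, 0, 0, -0.005, 0, 0, 0]]]' > m.json && python3 jog.py m.json; python3 -c "
from h import *
st()"
```

```text
clock: 3.65
eef_pos: [0.4872, 0.0982, 0.0232]
tool_rot: [-0.053, 0.999, -0.0, -0.001]
ft_force: [-4.3, -0.3, 2.5]
grip_width: 0.0
grasp_force: 2.2
t 3.65 station [-0.0555  0.0859] z 0.0232 F(st) [-4.32  0.12] 2.49 w 4.615204688771623e-05 g 2.2304056584835052 j [ 0.2   0.43 -0.32  0.82  0.    0.09]
```

In the tool's units: -0.082 m is -0.1367, 0.045 m is 0.075.

```bash
echo '[[[0, 0, 0, -0.005, 0, 0, 0], [0, 0, 0, -0.005, 0, 0, 0], [0, 0, 0, 0.0333, 0, 0, 0], [0, 0, 0, 0.075, 0, 0, 0], [0, 0, 0, 0.075, -0.0667, 0, 0], [0, 0, 0, 0.075, -0.1367, 0, 0], [0, 0, 0, 0.075, -0.1367, 0, 0], [0, 0, 0, 0.075, -0.1367, 0, 0]]]' > m.json && python3 jog.py m.json; python3 -c "
from h import *
need(-.055,.004,.023);st()"
```

```text
clock: 4.65
eef_pos: [0.453, 0.0121, 0.0235]
tool_rot: [-0.053, 0.999, 0.0, 0.001]
ft_force: [-1.2, 0.4, 0.3]
grip_width: 0.0001
grasp_force: 0.0
rot [ 0.0002  0.0015 -0.0006] d [-0.0436  0.0001  0.0005]
t 4.65 station [-0.0986  0.004 ] z 0.0235 F(st) [-1.19  0.57] 0.28 w 0.00012254411600088474 g 0.0 j [ 0.03  0.36 -0.44  0.77  0.   -0.08]
```

In the tool's units: -0.047 m is -0.0783, -0.045 m is -0.075.

```bash
echo '[[[0, 0, 0, -0.0167, 0, 0, 0], [0, 0, 0, -0.03, 0, 0, 0], [0, 0, 0, -0.0433, 0, 0, 0], [0, 0, 0, -0.0533, 0, 0, 0], [0, 0, 0, -0.0617, 0, 0, 0], [0, 0, 0, -0.0683, 0, 0, 0], [0, 0, 0, -0.0717, 0, 0, 0], [0, 0, 0, -0.075, 0, 0, 0], [0, 0, 0, -0.0783, 0, 0, 0], [0, 0, 0, -0.0783, 0, 0, 0]]]' > m.json && python3 jog.py m.json; python3 -c "
from h import *
st()"
```

```text
clock: 5.9
eef_pos: [0.496, 0.0166, 0.0229]
tool_rot: [-0.053, 0.999, -0.0, -0.003]
ft_force: [-8.2, -0.6, 4.5]
grip_width: -0.0003
grasp_force: 3.5
t 5.9 station [-0.0554  0.0039] z 0.0229 F(st) [-8.21  0.3 ] 4.5 w -0.0003094563953071053 g 3.4575436636805534 j [ 0.03  0.43 -0.32  0.83 -0.   -0.07]
```

In the tool's units: -0.086 m is -0.1433, 0.047 m is 0.0783.

```bash
echo '[[[0, 0, 0, 0.0333, 0, 0, 0], [0, 0, 0, 0.0783, 0, 0, 0], [0, 0, 0, 0.0783, -0.0667, 0, 0], [0, 0, 0, 0.0783, -0.1433, 0, 0], [0, 0, 0, 0.0783, -0.1433, 0, 0], [0, 0, 0, 0.0783, -0.1433, 0, 0]]]' > m.json && python3 jog.py m.json; python3 -c "
from h import *
need(-.055,-.082,.023);st()"
```

```text
clock: 6.65
eef_pos: [0.4615, -0.0734, 0.0233]
tool_rot: [-0.053, 0.999, 0.0, 0.0]
ft_force: [-0.3, 0.5, -0.2]
grip_width: 0.0001
grasp_force: 0.0
rot [ 0.0005  0.0004 -0.0006] d [-0.0443 -0.      0.0003]
t 6.65 station [-0.0993 -0.0819] z 0.0233 F(st) [-0.21  0.51] -0.18 w 0.00012902709230449004 g 0.0 j [-0.16  0.38 -0.4   0.79  0.   -0.26]
```

In the tool's units: -0.045 m is -0.075, -0.043 m is -0.0717.

```bash
echo '[[[0, 0, 0, -0.0167, 0, 0, 0], [0, 0, 0, -0.03, 0, 0, 0], [0, 0, 0, -0.0433, 0, 0, 0], [0, 0, 0, -0.0533, 0, 0, 0], [0, 0, 0, -0.0617, 0, 0, 0], [0, 0, 0, -0.0683, 0, 0, 0], [0, 0, 0, -0.0717, 0, 0, 0], [0, 0, 0, -0.075, 0, 0, 0], [0, 0, 0, -0.075, 0, 0, 0]]]' > m.json && python3 jog.py m.json; python3 -c "
from h import *
st()"
```

```text
clock: 7.78
eef_pos: [0.5053, -0.0689, 0.0232]
tool_rot: [-0.053, 0.999, -0.0, -0.001]
ft_force: [-3.5, -1.0, 1.4]
grip_width: 0.0
grasp_force: 1.5
t 7.775 station [-0.0553 -0.0821] z 0.0232 F(st) [-3.55 -0.59] 1.44 w 6.489700449578612e-06 g 1.5170223265886307 j [-0.14  0.45 -0.28  0.84 -0.   -0.24]
```

In the tool's units: -0.15 m is -0.25, 0.14 m is 0.2333.

```bash
echo '[[[0, 0, 0, -0.0067, 0, 0, 0], [0, 0, 0, -0.0067, 0, 0, 0], [0, 0, 0, 0.0333, 0, 0, 0], [0, 0, 0, 0.1, 0, -0.0167, 0], [0, 0, 0, 0.1667, 0, -0.1, 0.05], [0, 0, 0, 0.2333, 0, -0.1667, 0.05], [0, 0, 0, 0.2333, 0, -0.25, 0.05], [0, 0, 0, 0.2333, 0, -0.25, 0.05], [0, 0, 0, 0.2333, 0, -0.25, 0.05]]]' > m.json && python3 jog.py m.json; python3 -c "
from h import *
import cv2
st()
a=bot.camera('top')[145:270,240:400,::-1]
cv2.imwrite('pics/top2.png',cv2.resize(a,None,fx=4.8,fy=4.8,interpolation=cv2.INTER_CUBIC))"
```

```text
clock: 8.9
eef_pos: [0.3674, -0.0836, 0.1733]
tool_rot: [-0.053, 0.999, -0.0, 0.001]
ft_force: [0.4, 0.3, -0.7]
grip_width: 0.05
grasp_force: 0.0
t 8.9 station [-0.1939 -0.0821] z 0.1733 F(st) [0.46 0.24] -0.69 w 0.049976981531478025 g 0.0 j [-0.22  0.03 -0.39  1.14  0.   -0.33]
```

View pics/top2.png

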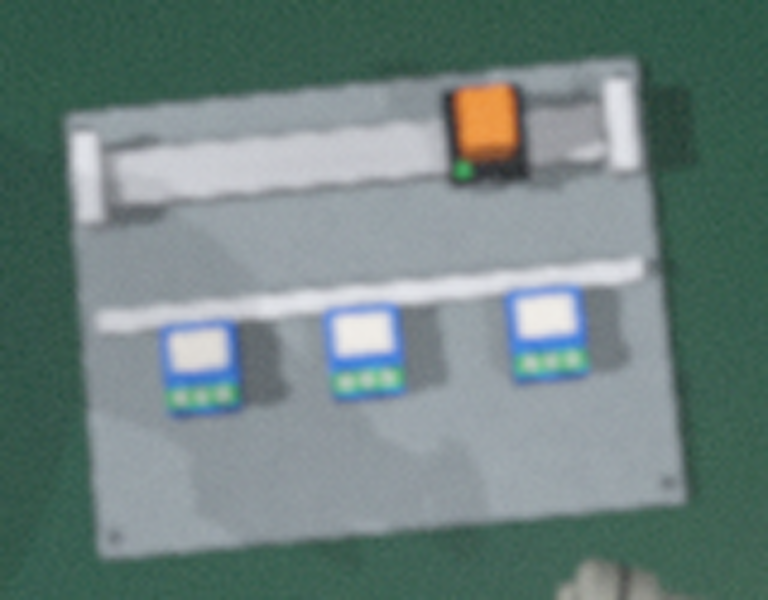

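All three modules stand flush and parallel to the fence: the left edges tilt 5.8 to 6.5 degrees against 6.1 for the station. The grip has not moved. Next I grasp it.

In the tool's units: -0.268 m is -0.4467, 0.04 m is 0.0667.

```bash
echo '[[[0, 0, 0, -0.0917, 0.0167, 0.0167, 0.05], [0, 0, 0, -0.1833, 0.0317, 0.0333, 0.05], [0, 0, 0, -0.275, 0.0317, 0.05, 0.05], [0, 0, 0, -0.3667, 0.0317, 0.0583, 0.05], [0, 0, 0, -0.425, 0.0317, 0.0667, 0.05], [0, 0, 0, -0.4467, 0.0317, 0.0667, 0.05], [0, 0, 0, -0.4467, 0.0317, 0.0667, 0.05], [0, 0, 0, -0.4467, 0.0317, 0.0667, 0.05]]]' > m.json && python3 jog.py m.json; python3 -c "
from h import *
import cv2
need(.074,-.063,.064);st()
cv2.imwrite('pics/w3.png',bot.camera('wrist')[:,:,::-1])"
```

```text
clock: 9.95
eef_pos: [0.6301, -0.0362, 0.1318]
tool_rot: [-0.053, 0.999, 0.0, -0.002]
ft_force: [0.2, -1.0, -0.6]
grip_width: 0.0499
grasp_force: 0.0
rot [ 0.0005 -0.0031  0.0001] d [-0.0019 -0.0002  0.0678]
t 9.95 station [ 0.0723 -0.0629] z 0.1318 F(st) [ 0.05 -1.01] -0.6 w 0.049913249330060784 g 0.0 j [-0.06  0.56  0.22  1.23 -0.   -0.16]
```

View pics/w3.png

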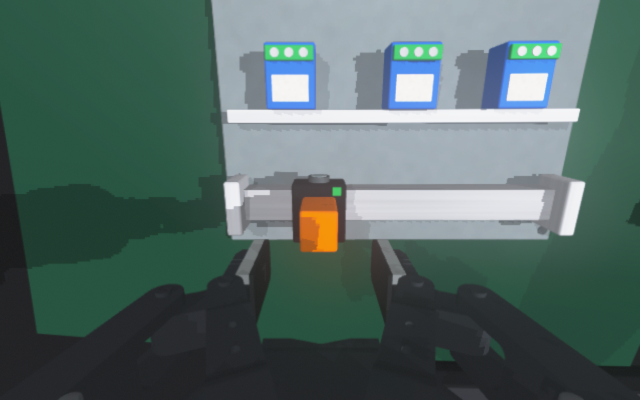

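The grip, at about (319,225), is centred between the fingers, and the modules are flush. Down I go, then close.

In the tool's units: 0.067 m is 0.1117, 0.055 m is 0.0917.

```bash
echo '[[[0, 0, 0, -0.0033, 0, 0.05, 0.05], [0, 0, 0, -0.0033, 0, 0.0917, 0.05], [0, 0, 0, -0.0033, 0, 0.1117, 0.05], [0, 0, 0, -0.0033, 0, 0.1117, 0.05], [0, 0, 0, -0.0033, 0, 0.1117, 0.02], [0, 0, 0, -0.0033, 0, 0.1117, 0.01], [0, 0, 0, -0.0033, 0, 0.1117, 0.01], [0, 0, 0, -0.0033, 0, 0.1117, 0.01]]]' > m.json && python3 jog.py m.json; python3 -c "
from h import *
st()"
```

```text
clock: 11.0
eef_pos: [0.6343, -0.0364, 0.068]
tool_rot: [-0.053, 0.999, -0.0, 0.001]
ft_force: [-1.5, -1.7, 5.5]
grip_width: 0.0227
grasp_force: 61.0
t 11.0 station [ 0.0765 -0.0634] z 0.068 F(st) [-1.64 -1.53] 5.54 w 0.022680132093628857 g 61.046351194381714 j [-0.06  0.61  0.13  1.09 -0.   -0.16]
```

In the tool's units: 0.031 m is 0.0517, 0.028 m is 0.0467.

```bash
echo '[[[0, 0, 0, 0, 0.01, 0, 0.01], [0, 0, 0, 0, 0.02, 0, 0.01], [0, 0, 0, 0, 0.03, 0, 0.01], [0, 0, 0, 0, 0.04, 0, 0.01], [0, 0, 0, 0, 0.0467, 0, 0.01], [0, 0, 0, 0, 0.0517, 0, 0.01]]]' > m.json && python3 jog.py m.json; python3 -c "
from h import *
st()"
```

```text
clock: 11.75
eef_pos: [0.6312, -0.007, 0.068]
tool_rot: [-0.053, 0.999, -0.002, 0.001]
ft_force: [-1.0, -4.1, 5.4]
grip_width: 0.0226
grasp_force: 61.2
t 11.75 station [ 0.0765 -0.0339] z 0.068 F(st) [-1.48 -3.98] 5.42 w 0.022610190541527655 g 61.165292859077454 j [-0.01  0.6   0.12  1.09 -0.   -0.11]
```

In the tool's units: 0.004 m is 0.0067, 0.003 m is 0.005.

```bash
echo '[[[0, 0, 0, 0, 0.0017, 0, 0.01], [0, 0, 0, 0, 0.0033, 0, 0.01], [0, 0, 0, 0, 0.005, 0, 0.01], [0, 0, 0, 0, 0.0067, 0, 0.01]]]' > m.json && python3 jog.py m.json; python3 -c "
from h import *
st()"
```

```text
clock: 12.25
eef_pos: [0.6307, -0.0027, 0.068]
tool_rot: [-0.053, 0.999, -0.001, 0.001]
ft_force: [-1.2, -5.2, 4.6]
grip_width: 0.0231
grasp_force: 61.2
t 12.25 station [ 0.0765 -0.0296] z 0.068 F(st) [-1.72 -5.08] 4.59 w 0.023078758958379884 g 61.150410175323486 j [-0.    0.6   0.12  1.09 -0.   -0.11]
```

In the tool's units: 0.004 m is 0.0067, 0.003 m is 0.005.

```bash
echo '[[[0, 0, 0, 0, 0.0017, 0, 0.01], [0, 0, 0, 0, 0.0033, 0, 0.01], [0, 0, 0, 0, 0.005, 0, 0.01], [0, 0, 0, 0, 0.0067, 0, 0.01]]]' > m.json && python3 jog.py m.json; python3 -c "
from h import *
st()"
```

```text
clock: 12.75
eef_pos: [0.6302, 0.0012, 0.068]
tool_rot: [-0.053, 0.999, -0.001, 0.001]
ft_force: [-1.0, -5.4, 6.2]
grip_width: 0.0229
grasp_force: 61.2
t 12.75 station [ 0.0765 -0.0256] z 0.068 F(st) [-1.54 -5.23] 6.17 w 0.02292764437063551 g 61.152849197387695 j [ 0.    0.6   0.12  1.08 -0.   -0.1 ]
```

In the tool's units: 0.0025 m is 0.0042, 0.0013 m is 0.0022.

```bash
echo '[[[0, 0, 0, 0, 0.0022, 0, 0.01], [0, 0, 0, 0, 0.0042, 0, 0.01]]]' > m.json && python3 jog.py m.json; python3 -c "
from h import *
st()"
```

```text
clock: 13.0
eef_pos: [0.63, 0.0036, 0.068]
tool_rot: [-0.053, 0.999, -0.001, 0.001]
ft_force: [-1.1, -4.2, 6.6]
grip_width: 0.0231
grasp_force: 61.2
t 13.0 station [ 0.0765 -0.0232] z 0.068 F(st) [-1.57 -4.06] 6.57 w 0.023129154023604253 g 61.15696370601654 j [ 0.01  0.6   0.12  1.08 -0.   -0.1 ]
```

```bash
echo '[[[0, 0, 0, 0, 0.0022, 0, 0.01], [0, 0, 0, 0, 0.0042, 0, 0.01]]]' > m.json && python3 jog.py m.json; python3 -c "
from h import *
st()"
```

```text
clock: 13.25
eef_pos: [0.6297, 0.0061, 0.068]
tool_rot: [-0.053, 0.999, -0.001, 0.001]
ft_force: [-0.1, -5.1, 6.3]
grip_width: 0.0232
grasp_force: 61.2
t 13.25 station [ 0.0765 -0.0207] z 0.068 F(st) [-0.69 -5.1 ] 6.27 w 0.023174579173891752 g 61.15566372871399 j [ 0.01  0.6   0.12  1.08 -0.   -0.09]
```

In the tool's units: 0.0025 m is 0.0042, 0.0013 m is 0.0022.

```bash
echo '[[[0, 0, 0, 0, 0.0022, 0, 0.01], [0, 0, 0, 0, 0.0042, 0, 0.01]]]' > m.json && python3 jog.py m.json >/dev/null; python3 -c "
from h import *
st()"
```

```text
t 13.5 station [ 0.0765 -0.0182] z 0.068 F(st) [-0.87 -5.02] 6.58 w 0.022913693428301737 g 61.155590415000916 j [ 0.01  0.6   0.12  1.08 -0.   -0.09]
```

In the tool's units: 0.0025 m is 0.0042, 0.0013 m is 0.0022.

```bash
echo '[[[0, 0, 0, 0, 0.0022, 0, 0.01], [0, 0, 0, 0, 0.0042, 0, 0.01]]]' > m.json && python3 jog.py m.json >/dev/null; python3 -c "
from h import *
st()"
```

```text
t 13.75 station [ 0.0765 -0.0157] z 0.0681 F(st) [-2.24 -5.15] 5.55 w 0.022993073514941127 g 61.15583896636963 j [ 0.02  0.6   0.11  1.08 -0.   -0.09]
```

In the tool's units: 0.0025 m is 0.0042, 0.0013 m is 0.0022.

```bash
echo '[[[0, 0, 0, 0, 0.0022, 0, 0.01], [0, 0, 0, 0, 0.0042, 0, 0.01]]]' > m.json && python3 jog.py m.json >/dev/null; python3 -c "
from h import *
st()"
```

```text
t 14.0 station [ 0.0765 -0.0132] z 0.068 F(st) [-2.42 -4.78] 5.86 w 0.022823752712382784 g 61.156840324401855 j [ 0.02  0.6   0.11  1.08 -0.   -0.08]
```

In the tool's units: 0.0025 m is 0.0042, 0.0013 m is 0.0022.

```bash
echo '[[[0, 0, 0, 0, 0.0022, 0, 0.01], [0, 0, 0, 0, 0.0042, 0, 0.01]]]' > m.json && python3 jog.py m.json >/dev/null; python3 -c "
from h import *
st()"
```

```text
t 14.25 station [ 0.0764 -0.0107] z 0.068 F(st) [-1.85 -3.76] 6.6 w 0.022489375538097208 g 61.15810990333557 j [ 0.03  0.6   0.11  1.08 -0.   -0.08]
```

In the tool's units: 0.0025 m is 0.0042, 0.0013 m is 0.0022.

```bash
echo '[[[0, 0, 0, 0, 0.0022, 0, 0.01], [0, 0, 0, 0, 0.0042, 0, 0.01]]]' > m.json && python3 jog.py m.json >/dev/null; python3 -c "
from h import *
st()"
```

```text
t 14.5 station [ 0.0764 -0.0081] z 0.068 F(st) [-1.15 -4.64] 5.65 w 0.02286253798362369 g 61.159290075302124 j [ 0.03  0.6   0.11  1.08 -0.   -0.07]
```

In the tool's units: 0.0025 m is 0.0042, 0.0013 m is 0.0022.

```bash
echo '[[[0, 0, 0, 0, 0.0022, 0, 0.01], [0, 0, 0, 0, 0.0042, 0, 0.01]]]' > m.json && python3 jog.py m.json >/dev/null; python3 -c "
from h import *
st()"
```

```text
t 14.75 station [ 0.0764 -0.0056] z 0.068 F(st) [-1.17 -3.83] 4.9 w 0.022999915958599872 g 61.160025000572205 j [ 0.03  0.6   0.11  1.08 -0.   -0.07]
```

In the tool's units: 0.0025 m is 0.0042, 0.0013 m is 0.0022.

```bash
echo '[[[0, 0, 0, 0, 0.0022, 0, 0.01], [0, 0, 0, 0, 0.0042, 0, 0.01]]]' > m.json && python3 jog.py m.json >/dev/null; python3 -c "
from h import *
st()"
```

```text
t 15.0 station [ 0.0764 -0.0031] z 0.068 F(st) [-1.53 -4.23] 5.75 w 0.023071736239379886 g 61.160529255867004 j [ 0.04  0.6   0.11  1.08 -0.   -0.07]
```

In the tool's units: 0.0025 m is 0.0042, 0.0013 m is 0.0022.

```bash
echo '[[[0, 0, 0, 0, 0.0022, 0, 0.01], [0, 0, 0, 0, 0.0042, 0, 0.01]]]' > m.json && python3 jog.py m.json >/dev/null; python3 -c "
from h import *
st()"
```

```text
t 15.25 station [ 0.0765 -0.0007] z 0.068 F(st) [-1.22 -3.96] 6.11 w 0.023301745167235936 g 61.16236746311188 j [ 0.04  0.6   0.11  1.08 -0.   -0.06]
```

In the tool's units: 0.0025 m is 0.0042, 0.0013 m is 0.0022.

```bash
echo '[[[0, 0, 0, 0, 0.0022, 0, 0.01], [0, 0, 0, 0, 0.0042, 0, 0.01]]]' > m.json && python3 jog.py m.json >/dev/null; python3 -c "
from h import *
st()"
```

```text
t 15.5 station [0.0764 0.0018] z 0.068 F(st) [-0.69 -3.8 ] 5.69 w 0.023040788468842922 g 61.16179883480072 j [ 0.05  0.6   0.11  1.08 -0.   -0.06]
```

In the tool's units: 0.0025 m is 0.0042, 0.0013 m is 0.0022.

```bash
echo '[[[0, 0, 0, 0, 0.0022, 0, 0.01], [0, 0, 0, 0, 0.0042, 0, 0.01]]]' > m.json && python3 jog.py m.json >/dev/null; python3 -c "
from h import *
st()"
```

```text
t 15.75 station [0.0764 0.0044] z 0.068 F(st) [-1.66 -3.92] 5.65 w 0.02288838801298796 g 61.16209924221039 j [ 0.05  0.6   0.11  1.08 -0.   -0.05]
```

In the tool's units: 0.0025 m is 0.0042, 0.0013 m is 0.0022.

```bash
echo '[[[0, 0, 0, 0, 0.0022, 0, 0.01], [0, 0, 0, 0, 0.0042, 0, 0.01]]]' > m.json && python3 jog.py m.json >/dev/null; python3 -c "
from h import *
st()"
```

```text
t 16.0 station [0.0764 0.0069] z 0.068 F(st) [-1.84 -4.2 ] 6.12 w 0.023193127831423355 g 61.16125702857971 j [ 0.05  0.6   0.11  1.08 -0.   -0.05]
```

In the tool's units: 0.0025 m is 0.0042, 0.0013 m is 0.0022.

```bash
echo '[[[0, 0, 0, 0, 0.0022, 0, 0.01], [0, 0, 0, 0, 0.0042, 0, 0.01]]]' > m.json && python3 jog.py m.json >/dev/null; python3 -c "
from h import *
st()"
```

```text
t 16.25 station [0.0764 0.0094] z 0.068 F(st) [-1.31 -3.53] 6.46 w 0.0228545315822384 g 61.15999102592468 j [ 0.06  0.6   0.11  1.08 -0.   -0.05]
```

In the tool's units: 0.0025 m is 0.0042, 0.0013 m is 0.0022.

```bash
echo '[[[0, 0, 0, 0, 0.0022, 0, 0.01], [0, 0, 0, 0, 0.0042, 0, 0.01]]]' > m.json && python3 jog.py m.json >/dev/null; python3 -c "
from h import *
st()"
```

```text
t 16.5 station [0.0764 0.0119] z 0.068 F(st) [-1.53 -3.64] 5.63 w 0.023084081759152934 g 61.158814430236816 j [ 0.06  0.6   0.11  1.08 -0.   -0.04]
```

In the tool's units: 0.0025 m is 0.0042, 0.0013 m is 0.0022.

```bash
echo '[[[0, 0, 0, 0, 0.0022, 0, 0.01], [0, 0, 0, 0, 0.0042, 0, 0.01]]]' > m.json && python3 jog.py m.json >/dev/null; python3 -c "
from h import *
st()"
```

```text
t 16.75 station [0.0764 0.0144] z 0.068 F(st) [-1.82 -4.27] 5.85 w 0.022742616845210003 g 61.157158613204956 j [ 0.07  0.6   0.11  1.08 -0.   -0.04]
```

In the tool's units: 0.0025 m is 0.0042, 0.0013 m is 0.0022.

```bash
echo '[[[0, 0, 0, 0, 0.0022, 0, 0.01], [0, 0, 0, 0, 0.0042, 0, 0.01]]]' > m.json && python3 jog.py m.json >/dev/null; python3 -c "
from h import *
st()"
```

```text
t 17.0 station [0.0764 0.0169] z 0.068 F(st) [-1.09 -4.43] 6.51 w 0.022811737869734384 g 61.18266999721527 j [ 0.07  0.6   0.11  1.08 -0.   -0.03]
```

In the tool's units: 0.0025 m is 0.0042, 0.0013 m is 0.0022.

```bash
echo '[[[0, 0, 0, 0, 0.0022, 0, 0.01], [0, 0, 0, 0, 0.0042, 0, 0.01]]]' > m.json && python3 jog.py m.json >/dev/null; python3 -c "
from h import *
st()"
```

```text
t 17.25 station [0.0764 0.0209] z 0.068 F(st) [-1.81  2.07] 6.38 w 0.0233000028643996 g 61.24022841453552 j [ 0.08  0.6   0.11  1.08  0.   -0.03]
```

The head jumped 4 mm and the force reversed, so the notch is drawing it in. I'll confirm with a small nudge.

In the tool's units: 0.002 m is 0.0033, 0.001 m is 0.0017.

```bash
echo '[[[0, 0, 0, 0, 0.0017, 0, 0.01], [0, 0, 0, 0, 0.0033, 0, 0.01], [0, 0, 0, 0, 0.0033, 0, 0.01]]]' > m.json && python3 jog.py m.json >/dev/null; python3 -c "
from h import *
st()"
```

```text
t 17.625 station [0.0764 0.0242] z 0.068 F(st) [-2.11  3.09] 6.44 w 0.023153628946528143 g 61.24734342098236 j [ 0.08  0.59  0.11  1.08  0.   -0.03]
```

In the tool's units: 0.001 m is 0.0017.

```bash
echo '[[[0, 0, 0, 0, 0, 0, 0.01], [0, 0, 0, 0, 0, 0, 0.01]]]' > m.json && python3 jog.py m.json >/dev/null; python3 -c "
from h import *
st()"; echo '[[[0, 0, 0, 0, 0.0017, 0, 0.01], [0, 0, 0, 0, 0.0017, 0, 0.01]]]' > m.json && python3 jog.py m.json >/dev/null; python3 -c "
from h import *
st()"
```

```text
t 17.875 station [0.0764 0.0242] z 0.068 F(st) [-1.06  3.25] 7.01 w 0.022640790877139542 g 61.24504208564758 j [ 0.08  0.59  0.11  1.08  0.   -0.03]
t 18.125 station [0.0764 0.0244] z 0.068 F(st) [-2.29  0.76] 5.29 w 0.02293662426422653 g 61.233075857162476 j [ 0.08  0.59  0.11  1.08  0.   -0.03]
```

In the tool's units: 0.0015 m is 0.0025.

```bash
echo '[[[0, 0, 0, 0, 0.0025, 0, 0.01], [0, 0, 0, 0, 0.0025, 0, 0.01]]]' > m.json && python3 jog.py m.json >/dev/null; python3 -c "
from h import *
st()"
```

```text
t 18.375 station [0.0764 0.0245] z 0.068 F(st) [-1.96 -3.55] 6.81 w 0.02329305126504511 g 61.23597264289856 j [ 0.08  0.59  0.11  1.08 -0.   -0.02]
```

In the tool's units: 0.001 m is 0.0017.

```bash
echo '[[[0, 0, 0, 0, 0.0017, 0, 0.01], [0, 0, 0, 0, 0.0017, 0, 0.01]]]' > m.json && python3 jog.py m.json >/dev/null; python3 -c "
from h import *
st()"; echo '[[[0, 0, 0, 0, -0.0033, 0, 0.01], [0, 0, 0, 0, -0.0033, 0, 0.01], [0, 0, 0, 0, -0.0033, 0, 0.01], [0, 0, 0, 0, -0.0033, 0, 0.01]]]' > m.json && python3 jog.py m.json >/dev/null; python3 -c "
from h import *
import cv2
st()
a=bot.camera('wrist')[:,:,::-1]
cv2.imwrite('pics/end.png',a)"
```

```text
t 18.625 station [0.0764 0.0246] z 0.0681 F(st) [-2.18 -5.51] 5.42 w 0.022884490796612523 g 61.23267352581024 j [ 0.08  0.59  0.11  1.08 -0.   -0.02]
t 19.125 station [0.0764 0.0245] z 0.068 F(st) [-1.57 -0.75] 6.27 w 0.02298651127334614 g 61.23820424079895 j [ 0.08  0.59  0.11  1.08  0.   -0.02]
```

View pics/end.png

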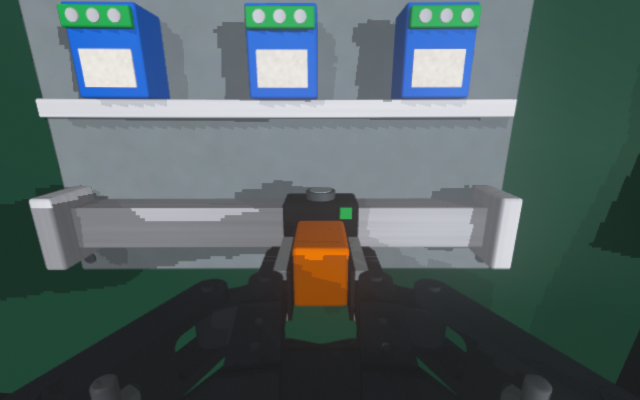

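The grip at (320,262) is held, the modules are flush with the fence, and the head stays put against pushes both ways. It is in the notch, so I'm handing in.

```bash
python3 -c "
from workcell import bot
print(bot.job_done())"
```

```text
the job is handed in; nothing more can be done
None
```

I handed the job in at about 19 s on the robot's clock: all three modules looked flush and square against the fence, and the reader head is held in the notch at about 0.11 m of travel. The hand-in returned no verdict, and I never moved near the bin, multimeter or screwdriver.

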